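# Load the cross block into the locating nest and lock it

### The arm

A 6-joint arm with a two-finger parallel gripper is mounted at the origin on the work surface. World frame = base frame: x ahead of the robot, y to its left, z up, the work surface at z = 0. Lengths are in m, angles in degrees, forces in N, time in s.
With the tool pointing down it reaches from about 0.25 to 0.725 m from the base axis. Payload 9.7 kg.
Tool frame: the origin (TCP) lies midway between the tips of the shut fingers; the grasp point (between the pads) lies 19 mm behind it; z points along the fingers, y is the line along which they close (so a half turn about z gives the same grasp; the last joint's range is limited). The gripper opens to 85 mm and grips with 20 to 120 N. Pads are 22 mm wide; open, the fingers measure 114 mm over their backs; the gripper's body (76 mm by 85 mm) begins 54 mm behind the grasp point. The pads swing forward as they close: fully open they stand 13 mm farther back than shut.
Start: joints at [63.942, 4.979, 10.078, 95.1, 0, 90], TCP at [0.242, 0.494, 0.231] pointing down, gripper open.
Joint ranges: [-179.16, 179.16], [-48.56, 103.87], [-65.8, 70.77], [-126.05, 130.52], [-82.76, 87.17], [-180, 180]. Speed limits (degrees/s): [127.2, 127.2, 147.25, 180, 180, 180].

### API

Orientations are given as [roll, pitch, yaw] about the fixed x, y, z axes, in that order (R = Rz(yaw) Ry(pitch) Rx(roll)).
In Python, from plant import arm gives the robot as it stands.
- The arm moves only by the tool send_rows, never from a script. Its argument "moves" is a list of rows, each a list of 3 entries, a list of its own where there are three numbers: the shift along the tool's x, y, z as a fraction of full scale, then the turn about the tool's z as a fraction of full scale, then the opening, from 0 (shut) to 1 (fully open). In form: [[[dx, dy, dz], yaw, gripper], ...]. A call has 1 to 8 rows; each row is the pose to reach, as a shift and turn from the pose commanded when the call began, along the tool's axes at that moment, turning the shorter way round; what a row does not reach only later rows make up. Full scale, the value 1, is 800 mm for a shift and 360 degrees for a turn. A row lasts 1/12 s, in which the tool goes at most 41.7 mm and 7.16 degrees, less where a joint would pass 70% of its speed; a pose out of reach is approached as far as the arm can. A call with a number of a shift or a turn outside -1 to 1 is refused whole. A call with a gripper value outside its range is refused whole. The fingers move at their own pace and stop on an object; the grip force is fixed at half the most. Time passes only in rows, so rows that repeat a pose let the fingers close. It gives the time, the measured TCP pose, the force, the opening and the grip force at its end, in the units of the state.
- arm.sense(): the state, without advancing time (a new reading comes with each control period).
- arm.snapshot(name): name is "scene" or "top"; returns a dict with "color" (480x640x3 uint8, red, green, blue), "depth" (480x640 float32, m along the optical axis (not along the pixel's ray), 0 where there is no reading), "K" (3x3 intrinsics, pixels), "k1" (the pictures are not rectified: a ray, as slopes to the right and down, at radius r is drawn at 1 + k1 r^2 times it, then the intrinsics apply), "cam_to_world" (4x4, takes a point from camera to world coordinates). Camera axes: x right, y up, looking along -z (the intrinsics and any distortion apply to the point x, -y, -z); pixel columns grow to the right and rows downward; lengths in m; the calibration is good to about 2 mm. A picture is of the moment at which its call begins.
- arm.job_done(): hands the job in; it is judged then, once.
Trained networks look in the newest picture that a camera, given by its name, has taken for a name from the list of things; names that differ only in an ending like _2 or _b are one class to them, and where a whole thing is asked for, a point or a joint stands for the part that bears it (a point fixed in the world has none). Each returns a list of dicts, best first, with "p" (0 to 1); they miss things now and then, are a little off and sometimes report something else, mostly with a low value. They report only what shows in the picture. A call takes as long as a camera call. They do not tell look-alikes from the thing itself.
- arm.spot_in(camera, target): "bbox" ([left, top, right, bottom] in pixels, round what is visible of it).
- arm.trace(camera, target): "region" (480x640 bool, what is visible of it) and "bbox" ([left, top, right, bottom] in pixels, round what is visible of it).
- arm.place_of(camera, target): "at" ([column, row] in pixels: a listed point, or the origin of a listed thing).
The state is a dict: "t": time; "joints": joint angles; "dq": joint speeds; "joint_efforts": joint torques, N m; "position": TCP position; "ee_rot": TCP orientation; "wrist_force": force on the tool from outside, world axes, zero at the start; "torque": the same for the moment, N m; "finger_gap": finger opening in m; "finger_force": force on a finger pad.
Only numpy, scipy, OpenCV 4.12 (cv2) and the standard library are available. Lean on these libraries where they do the work, as an engineer would, in place of code of your own. Each camera call takes 0.05 s, during which the arm holds its last target. There are 200 camera calls.

### The job

Take the cross-shaped block out of its cradle and lower it into the nest pocket, flat on the pocket floor, with its long arm pointing to the lock slide; do not let it fall or drop in. The cradle covers the ends of the block and the nest rails cover its sides, so on the way set it down on the rubber pad and let go of it, so that it can be taken again by its ends. Then slide the black lock grip along its track towards the pocket, fully to its end stop, so that its bar covers the long arm, and leave the plain block in its cradle undisturbed.

Things in the scene. Friction and masses are not known exactly. Their poses are not given: they have to be found in the camera images.
- cross_block: Loose bare aluminium block, cross-shaped from above, 24 mm thick, 0.14 kg. Spine 62 mm long (own x -31 to 31), 22 mm wide. Wings 46 mm wide over all (own y), at own x -25 to 3. So the arm at +x is long (28 mm), the one at -x short (6 mm). Origin: centre of the spine, underside; z up. Starts flat in one of the cradles.
- cross_nose (a point): End face of the cross block's long arm: own (+31, 0) mm, at half thickness (12 mm above the underside).
- plain_block: Bystander: plain rectangular aluminium block 62 x 46 x 24 mm without arms, lying in the other cradle. Leave it. Origin: centre of the underside.
- cradle_a: Fixed black plastic cradle. Base plate 86 x 50 mm, 8 mm thick: a block rests on it. Two upright end cheeks 40 mm wide, inner faces at own x = -34 and 34 mm, 8 mm thick, tops 38 mm above the table, cover the ends of the block; its long sides are open. Origin: centre of the underside, x along the block.
- cradle_b: Second cradle, identical. Either may hold the cross block.
- rest_pad: Free black rubber pad, fixed, 130 x 130 x 4 mm (top 4 mm above the table), to set the block down on. Origin: centre of the underside.
- nest: Fixed steel fixture; +x points to its lock slide. Origin: under the pocket centre. Base plate 12 mm thick, x -60 to 165, y -38 to 38 mm. Tall rails beside the pocket: x -31 to 16, |y| 24.5 to 32.5 mm, flared, 54 high. Low corner blocks: x -31 to -26.5 and 4.5 to 16, |y| over 12.5 mm, 28 high (heights above table). Lock guide from x = 66: 29 mm wide, 48 high (lugs 56 at x 66 to 70).
- pocket (a point): Centre of the pocket floor, 12 mm above the table. The pocket is the cross block's outline with 1.5 mm clearance on each side, open at both spine ends for fingers. A seated cross block has its origin here, its x along the nest's x, long arm to +x; its top is then 36 mm above the table.
- lock_grip (a point): Centre of the top of the lock slide's black grip, 76 mm above the table. Grip: 20 mm along the track, 26 across, 30 tall, on a flat steel bar (15 mm wide, underside 38, top 46 mm above the table) whose tip is 67 mm nearer the pocket than the grip's centre. At nest x = 140 mm when open, 80 mm when locked.
- lock (a joint): Lock slide, m: 0 fully open, grows as the grip moves towards the pocket (nest -x), 0.060 at the end stop, where the bar covers the last 18 mm of a seated block's long arm with 2 mm to spare. Stays where it is left, about 2 N to move.
Mind the look-alikes: they are no part of the job. Of the things that look like the rest_pad, the largest one is meant.

How it is judged:
By the outcome, as a careful person would: the job done as asked, in the order asked, and still so for the second after the job is handed in, with the robot touching nothing.
It also fails if it takes over 67 s, if anything falls off the work surface, if the arm or the gripper's body presses on something with over 40 N, if the wrist force passes 120 N, or if a joint passes its speed limit or range.

## Working session

There is one attempt and no reset: what is moved stays moved. The work goes in short steps, Python scripts to look and compute and a tool call to move; the robot and the scene stay as the last step left them, time stands still between calls to the robot, and variables do not carry over. Pictures are saved under pics/ and viewed, at most 12 in all, crops included, and the job is handed in when it is done.

Besides the shell and the picture viewer there is one more tool, called after ">>>" as name(argument=value, ...), one argument or row to a line, values as JSON. send_rows: Moves the arm, as the interface text tells. Shift numbers are shares of 800 mm and turn numbers shares of 360 degrees, none past 1 either way. Its arguments: {"type":"object","properties":{"moves":{"type":"array","items":{"type":"array"}}},"required":["moves"]}

```bash
mkdir -p pics; ls; cat > h.py <<'E'
import numpy as np, cv2
from plant import arm
def snap(n):
    s=arm.snapshot(n); s['name']=n; return s
def save(s,f,box=None,scale=1):
    im=s['color'][:,:,::-1]
    if box: im=im[box[1]:box[3],box[0]:box[2]]
    cv2.imwrite('pics/'+f,cv2.resize(im,None,fx=scale,fy=scale,interpolation=cv2.INTER_CUBIC))
def rays(s,uv):
    uv=np.atleast_2d(np.asarray(uv,float)); K=s['K']
    d=(uv-[K[0,2],K[1,2]])/[K[0,0],K[1,1]]; r=d.copy()
    for _ in range(20): r=d/(1+s['k1']*(r**2).sum(1,keepdims=True))
    return np.c_[r[:,0],-r[:,1],-np.ones(len(r))]
def at_z(s,uv,z):
    T=s['cam_to_world']; d=rays(s,uv)@T[:3,:3].T; o=T[:3,3]
    return o+d*((z-o[2])/d[:,2])[:,None]
def cloud(s):
    v,u=np.mgrid[0:480,0:640]; T=s['cam_to_world']
    p=rays(s,np.c_[u.ravel(),v.ravel()])*s['depth'].ravel()[:,None]
    P=(p@T[:3,:3].T+T[:3,3]).reshape(480,640,3); P[s['depth']==0]=np.nan; return P
E
python3 - <<'E'
from h import *
for n in('top','scene'):
    s=snap(n); save(s,n+'0.png')
    print(n,s['cam_to_world'].round(3).tolist(),s['k1'])
    P=cloud(s)
    for t in('cross_block','plain_block','cradle_a','rest_pad','nest','lock_grip','cross_nose','pocket'):
        for d in arm.place_of(n,t)[:4]:
            u,v=np.round(d['at']).astype(int); print(t,round(d['p'],2),np.round(d['at'],1),P[min(v,479),min(u,639)].round(3))
print(arm.sense())
E
```

```text
pics
top [[-0.003, 0.995, -0.097, 0.429], [-1.0, -0.003, 0.004, -0.009], [0.004, 0.097, 0.995, 0.858], [0.0, 0.0, 0.0, 1.0]] -0.05569661026308356
cross_block 0.65 [459.2 202.5] [ 0.581 -0.294  0.032]
plain_block 0.91 [463.8 274.6] [ 0.44  -0.299  0.033]
cradle_a 0.64 [456. 206.] [ 0.573 -0.289  0.03 ]
cradle_a 0.64 [462.1 275.4] [ 0.44  -0.296  0.028]
rest_pad 0.83 [161.1 224.7] [ 0.542  0.293 -0.002]
rest_pad 0.8 [126.7 313.7] [ 0.365  0.355 -0.001]
nest 0.91 [351.2 223.3] [ 0.543 -0.086  0.011]
lock_grip 0.65 [328.9 283.8] [ 0.424 -0.039  0.076]
cross_nose 0.94 [460.9 182.5] [ 0.62  -0.299  0.033]
pocket 0.57 [350.1 223.8] [ 0.541 -0.084  0.011]
scene [[0.863, -0.416, 0.285, 0.819], [0.504, 0.723, -0.472, -0.477], [-0.01, 0.551, 0.835, 0.964], [0.0, 0.0, 0.0, 1.0]] -0.07363745031206614
cross_block 0.82 [251.3 442. ] [ 0.593 -0.309  0.032]
plain_block 0.68 [179.9 403.3] [ 0.458 -0.316  0.036]
cradle_a 0.96 [250.6 440.7] [ 0.592 -0.308  0.033]
cradle_a 0.59 [183.5 404.7] [ 0.464 -0.314  0.029]
rest_pad 0.77 [338.2 239.6] [0.514 0.113 0.004]
rest_pad 0.73 [330.9 135.7] [ 0.36   0.358 
[... 275 characters left out ...]
.5] [ 0.452 -0.312  0.031]
{'t': 0.9, 'joints': array([ 6.39450693e+01,  4.97816222e+00,  1.00802800e+01,  9.50990719e+01,
       -3.04243632e-04,  8.99993536e+01]), 'dq': array([-0.03328351,  0.09659516, -0.06995124,  0.01946869, -0.02578449,
       -0.07015156]), 'joint_efforts': array([ 2.04159107e-03, -5.20088732e+01,  4.64869630e+01,  1.00526424e-03,
        3.93496487e-05,  3.62530272e-06]), 'position': array([0.24158433, 0.49411495, 0.23130974]), 'ee_rot': array([1.79996954e+02, 3.04277995e-04, 1.53945716e+02]), 'wrist_force': array([-0.7646576 , -1.04221403, -0.19003009]), 'torque': array([-0.0765957 , -0.01962715, -0.01718062]), 'finger_force': 0.0, 'finger_gap': 0.0854978222292493}
```

View pics/top0.png

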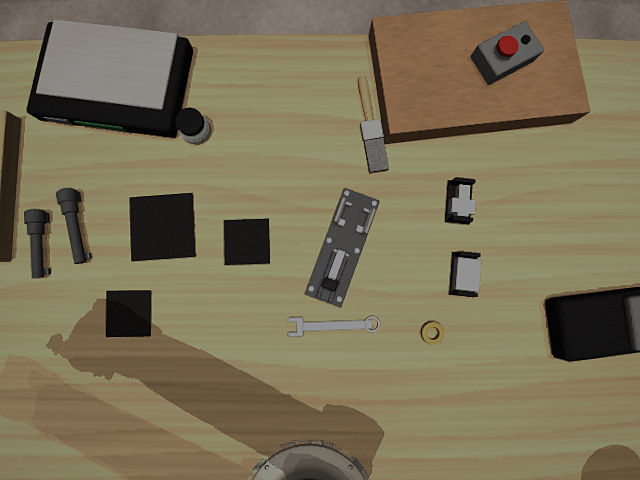

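View pics/scene0.png

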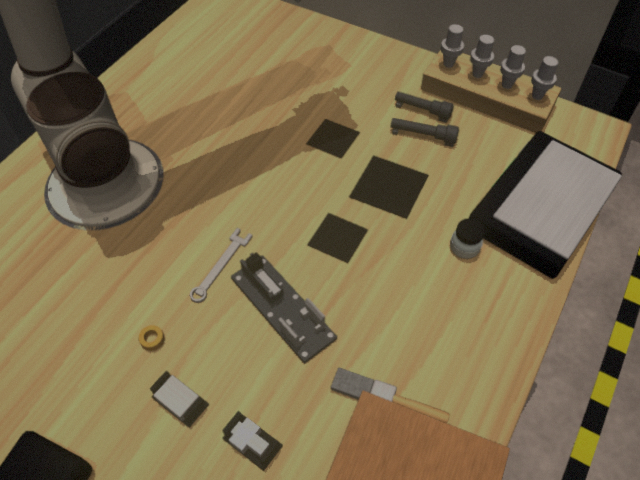

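The top view shows the cross block at (460,200) with its long arm seemingly up. The plain block is at (465,275), the nest at (345,245) and the lock grip at (330,284). There are three dark squares that could be the pad: (162,226), (246,242) and (128,313). The largest is at (162,226). I'll measure everything more finely and check the block in a close crop.

```bash
python3 - <<'E'
from h import *
st,ss=snap('top'),snap('scene')
a=cv2.resize(st['color'][165:310,300:500],None,fx=3,fy=3,interpolation=cv2.INTER_CUBIC)
b=cv2.resize(ss['color'][360:480,140:300],None,fx=3,fy=3,interpolation=cv2.INTER_CUBIC)
im=np.zeros((600,800,3),np.uint8); im[:435,:600]=a; 
cv2.imwrite('pics/crop1.png',im[:435,:600,::-1]); cv2.imwrite('pics/crop2.png',b[:,:,::-1])
for s in(st,ss):
    P=cloud(s)
    for t in('cross_block','plain_block','rest_pad','nest','lock_grip'):
        for d in arm.trace(s['name'],t)[:3]:
            m=d['region']; q=P[m]; q=q[~np.isnan(q[:,0])]
            z={'cross_block':.032,'rest_pad':.004,'plain_block':.032}.get(t)
            r=''
            if z:
                uv=np.argwhere(m)[:,::-1]; w=at_z(s,uv,z)[:,:2]
                r=cv2.minAreaRect((w*1000).astype(np.float32))
            print(s['name'],t,round(d['p'],2),m.sum(),np.round(d['bbox']),np.nanmedian(q,0).round(4),r)
P=cloud(st)
for u,v in((500,60),(380,120),(110,70),(190,125),(130,290)): print((u,v),P[v,u].round(3))
np.save('/tmp/x.npy',0)
E
```

```text
top cross_block 0.64 659 [449. 186. 479. 217.] [ 0.5791 -0.2998  0.03  ] ((584.8103637695312, -299.2041931152344), (53.060142517089844, 63.13227462768555), 87.9393310546875)
top cross_block 0.55 4139 [127. 191. 198. 262.] [0.5374 0.2893 0.0019] ((534.2833862304688, 279.5055236816406), (125.3902359008789, 125.88458251953125), 3.7799441814422607)
top plain_block 0.66 903 [451. 257. 481. 292.] [ 0.4418 -0.3046  0.0302] ((442.0226135253906, -303.3537292480469), (53.238182067871094, 65.20924377441406), 83.59168243408203)
top rest_pad 0.91 2097 [104. 291. 154. 334.] [0.3673 0.3527 0.0008] ((367.7707824707031, 351.805419921875), (89.38288116455078, 91.58332824707031), 0.4503439664840698)
top rest_pad 0.88 2131 [221. 218. 271. 265.] [0.5069 0.1214 0.0008] ((507.4743957519531, 120.64388275146484), (91.2023696899414, 92.63296508789062), 1.8653762340545654)
top rest_pad 0.67 4212 [128. 194. 199. 258.] [0.5372 0.2901 0.0019] ((538.4817504882812, 289.2778015136719), (130.41029357910156, 134.63084411621094), 3.562058448791504)
top nest 0.78 4389 [305. 188. 379. 305.] [ 0.494  -0.0659  0.011 ] 
top
[... 779 characters left out ...]
31.0080108642578, 130.37139892578125), 4.467901229858398)
scene rest_pad 0.67 1754 [309. 215. 366. 259.] [0.5095 0.1187 0.0034] ((510.0520324707031, 120.413330078125), (92.9559097290039, 93.49039459228516), 1.1141958236694336)
scene rest_pad 0.55 1119 [307. 121. 358. 156.] [0.3688 0.3513 0.0028] ((367.92730712890625, 349.8634948730469), (89.27153015136719, 91.34709930419922), 1.161185622215271)
scene nest 0.91 4968 [233. 252. 340. 365.] [ 0.5061 -0.0717  0.0139] 
scene lock_grip 0.91 502 [246. 252. 280. 294.] [ 0.4371 -0.0497  0.0503] 
(500, 60) [ 0.833 -0.356  0.109]
(380, 120) [ 0.751 -0.146  0.016]
(110, 70) [0.841 0.386 0.057]
(190, 125) [0.726 0.223 0.058]
(130, 290) [0.412 0.35  0.001]
```

View pics/crop1.png

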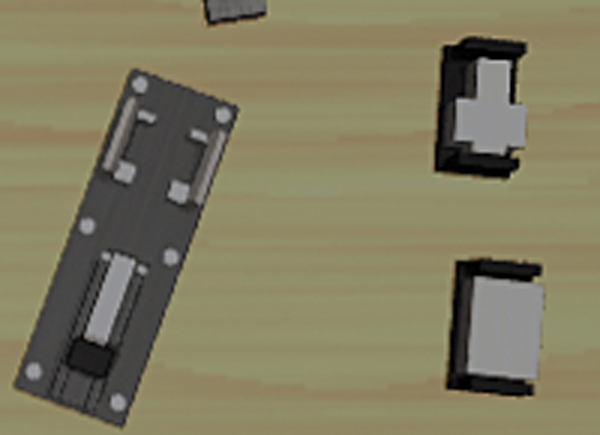

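View pics/crop2.png

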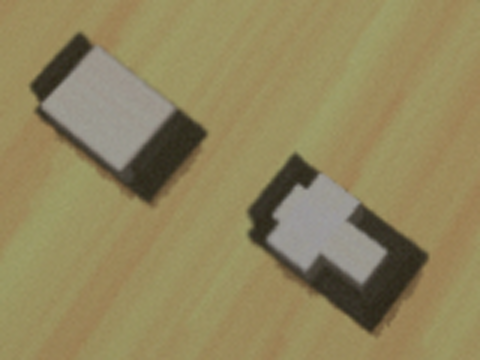

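```bash
cat >> h.py <<'E'
from scipy.optimize import minimize
CROSS=np.array([[31,11],[3,11],[3,23],[-25,23],[-25,11],[-31,11],[-31,-11],[-25,-11],[-25,-23],[3,-23],[3,-11],[31,-11]])/1e3
def rect(x0,x1,y0,y1): return np.array([[x0,y0],[x0,y1],[x1,y1],[x1,y0]])/1e3
def project(s,X):
    T=s['cam_to_world']; p=(X-T[:3,3])@T[:3,:3]; r=np.c_[p[:,0],-p[:,1]]/-p[:,2:]
    r=r*(1+s['k1']*(r**2).sum(1,keepdims=True)); K=s['K']
    return r*[K[0,0],K[1,1]]+[K[0,2],K[1,2]]
def xform(p,q):
    c,n=np.cos(p[2]),np.sin(p[2]); return np.c_[p[0]+c*q[:,0]-n*q[:,1],p[1]+n*q[:,0]+c*q[:,1]]
def fit(s,polys,p0,sign=None,d=1.5e-3):
    """polys: list of (outline,z,sign); pose maximising edge contrast"""
    g=cv2.cvtColor(s['color'],cv2.COLOR_RGB2GRAY).astype(np.float32)
    S=[]
    for o,z,sg in polys:
        e=np.roll(o,-1,0)-o; A=0.5*np.sum(o[:,0]*np.roll(o[:,1],-1)-np.roll(o[:,0],-1)*o[:,1])
        for a,v in zip(o,e):
            L=np.hypot(*v); t=np.linspace(.08,.92,max(4,int(L/8e-4)))[:,None]
            n=np.array([v[1],-v[0]])/L*np.sign(A); S.append((a+t*v,n,z,sg))
    P=np.vstack([x[0] for x in S]); N=np.vstack([np.repeat(x[1][None],len(x[0]),0) for x in S])
    Z=np.concatenate([np.full(len(x[0]),x[2]) for x in S]); G=np.concatenate([np.full(len(x[0]),float(x[3])) for x in S])
    def val(p,q):
        uv=project(s,np.c_[xform(p,q),Z]).astype(np.float32)
        return cv2.remap(g,uv[:,0].copy(),uv[:,1].copy(),cv2.INTER_LINEAR)[:,0]
    f=lambda p:-np.mean(G*(val(p,P-d*N)-val(p,P+d*N)))
    best=None
    for dx in(-4e-3,0,4e-3):
        for dy in(-4e-3,0,4e-3):
            x0=np.array(p0)+[dx,dy,0]
            r=minimize(f,x0,method='Nelder-Mead',options=dict(initial_simplex=[x0,x0+[3e-3,0,0],x0+[0,3e-3,0],x0+[0,0,.06]],xatol=1e-5,fatol=1e-3))
            if best is None or r.fun<best.fun: best=r
    return best.x,-best.fun
NEST=[(rect(-60,165,-38,38),.012,-1)]
E
cat > m.py <<'E'
from h import *
for n in('top','scene'):
    s=snap(n)
    def pr(k,r): print(n,k,(r[0][:2]*1000).round(1),np.degrees(r[0][2]).round(1),round(r[1],1))
    pr('cross',fit(s,[(CROSS,.032,1)],[.583,-.302,0.]))
    pr('plain',fit(s,[(rect(-31,31,-23,23),.032,1)],[.443,-.306,-.1]))
    pr('nest',fit(s,NEST,[.543,-.086,np.radians(159)]))
    pr('nestscrews?',fit(s,NEST+[(rect(73,128,-7.5,7.5),.046,1)],[.543,-.086,np.radians(159)]))
    pr('bar',fit(s,[(rect(73,129,-7.5,7.5),.046,1)],[.543,-.086,np.radians(159)]))
    pr('pad',fit(s,[(rect(-65,65,-65,65),.004,-1)],[.538,.288,.06]))
    T=s['cam_to_world']
E
python3 m.py
```

```text
top cross [ 585.1 -303.1] -6.0 96.7
top plain [ 441.8 -306.8] -6.4 73.3
top nest [545.9 -86.4] 159.3 66.1
top nestscrews? [545.9 -86.4] 159.3 65.5
top bar [555.3 -89.4] 159.6 85.9
top pad [538.2 289.3] 4.0 101.1
scene cross [ 586.1 -304.4] -5.9 65.8
scene plain [ 442.5 -308.4] -6.4 50.6
scene nest [549.3 -90.5] 159.2 36.9
scene nestscrews? [549.5 -90.4] 158.8 35.3
scene bar [555.8 -90.5] 159.3 49.7
scene pad [539.1 288.9] 4.0 52.3
```

```bash
python3 - <<'E'
from h import *
p=[.5459,-.0864,np.radians(159.3)]
rows=[]
for n in('top','scene'):
  s=snap(n)
  for z in(.012,.046):
    X,Y=np.meshgrid(np.arange(-80,186,1/3.)/1e3,np.arange(49,-49,-2/3.)/1e3)
    q=xform(p,np.c_[X.ravel(),Y.ravel()]); uv=project(s,np.c_[q,np.full(len(q),z)]).astype(np.float32).reshape(*X.shape,2)
    im=cv2.remap(s['color'],uv,None,cv2.INTER_CUBIC)
    for x in(-60,0,66,73,130,150,165): im[:6,int((x+80)*3)]=(255,0,0)
    rows.append(im)
im=np.vstack(rows); print(im.shape)
cv2.imwrite('pics/nest.png',im[:,:,::-1])
s=snap('top');P=cloud(s)
c,n=np.cos(p[2]),np.sin(p[2]); d=(P-[p[0],p[1],0]); a=c*d[...,0]+n*d[...,1]; b=-n*d[...,0]+c*d[...,1]
for lo,hi in((.008,.017),(.042,.049),(.07,.08),(.051,.057)):
    m=(P[...,2]>lo)&(P[...,2]<hi)&(abs(b)<.045)&(a>-.09)&(a<.2)
    print(lo,hi,m.sum(),np.percentile(a[m],[0,2,50,98,100]).round(4),np.percentile(b[m],[0,2,50,98,100]).round(4))
E
```

```text
(588, 798, 3)
0.008 0.017 2999 [-0.0594 -0.0554  0.0448  0.1621  0.1995] [-0.0381 -0.0367 -0.0013  0.0366  0.0416]
0.042 0.049 571 [-0.0302 -0.0237  0.093   0.1573  0.1604] [-0.0329 -0.0269 -0.0005  0.0262  0.0329]
0.07 0.08 153 [0.1204 0.1209 0.1305 0.14   0.1404] [-0.0129 -0.0118  0.0003  0.0121  0.0128]
0.051 0.057 101 [-0.0298 -0.0288 -0.0023  0.0704  0.133 ] [-0.0329 -0.0325  0.0089  0.0321  0.0326]
```

View pics/nest.png

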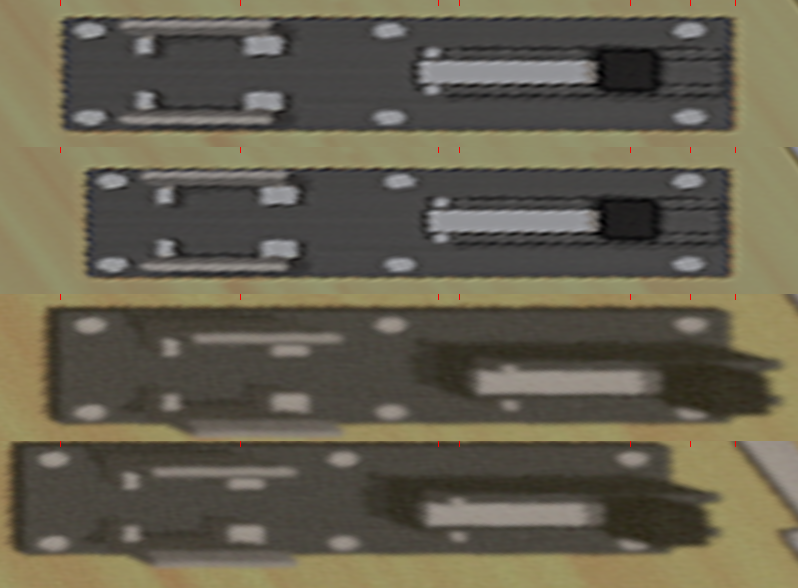

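The rectified nest view shows three things:
- The nest is at (546,-86.5) mm with yaw 159.3.
- The grip sits at nest x≈130 and the bar tip at ≈63, so the lock starts about 10 mm in.
- The cross block is at (585.5,-303.6) mm, yaw -6, long arm towards world +x. I'm using the top-camera pad at (538,289).

The look-alikes were the plain block at top pixel (465,275) against the cross at (460,200), and pads at (246,242) and (128,313) against the largest at (162,226). I've confirmed both choices.

```bash
cat > go.py <<'E'
import sys; from plant import arm; import numpy as np
# usage: go.py x,y,z,psi ... (mm, deg) -> shift and turn fractions from the pose now
s=arm.sense(); p=s['position']*1e3; w=s['ee_rot'][2]; c,n=np.cos(np.radians(w)),np.sin(np.radians(w))
print('t',round(s['t'],2),'p',p.round(1),'rpy',s['ee_rot'].round(2),'j',s['joints'].round(0),'F',s['wrist_force'].round(1),'gap',round(s['finger_gap']*1e3,1),'ff',round(s['finger_force'],1))
for a in sys.argv[1:]:
    x,y,z,psi=map(float,a.split(',')); d=np.array([x,y,z])-p
    print(a,(np.array([c*d[0]+n*d[1],n*d[0]-c*d[1],-d[2]])/800).round(4).tolist(),round(-((psi-w+180)%360-180)/360,4))
E
python3 go.py 574.6,-302.4,120,174
```

```text
t 1.75 p [241.6 494.1 231.3] rpy [-180.      0.    153.94] j [64.  5. 10. 95. -0. 90.] F [ 0.6  0.6 -0.6] gap 85.1 ff 0.0
574.6,-302.4,120,174 [-0.8113, -0.7116, 0.1391] -0.0557
```

>>> send_rows(
  moves=[
    [[-0.8113, -0.7116, 0.139], -0.0557, 1],
    [[-0.8113, -0.7116, 0.139], -0.0557, 1],
    [[-0.8113, -0.7116, 0.139], -0.0557, 1],
    [[-0.8113, -0.7116, 0.139], -0.0557, 1],
    [[-0.8113, -0.7116, 0.139], -0.0557, 1],
    [[-0.8113, -0.7116, 0.139], -0.0557, 1],
    [[-0.8113, -0.7116, 0.139], -0.0557, 1],
    [[-0.8113, -0.7116, 0.139], -0.0557, 1],
  ],
)

```text
t: 2.42
position: [0.3687, 0.1889, 0.189]
ee_rot: [180.0, 0.0, 174.0]
wrist_force: [1.3, 0.9, -0.5]
finger_gap: 0.0853
finger_force: 0.0
```

```bash
python3 go.py 574.6,-302.4,120,174
```

```text
t 2.42 p [368.7 188.9 189. ] rpy [1.7997e+02 5.0000e-02 1.7402e+02] j [ 27. -14. -13.  92.  -0.  33.] F [ 1.3  0.9 -0.5] gap 85.3 ff 0.0
574.6,-302.4,120,174 [-0.3199, -0.584, 0.0862] 0.0001
```

>>> send_rows(
  moves=[
    [[-0.31, -0.57, 0.086], 0, 1],
    [[-0.31, -0.57, 0.086], 0, 1],
    [[-0.31, -0.57, 0.086], 0, 1],
    [[-0.31, -0.57, 0.086], 0, 1],
    [[-0.31, -0.57, 0.086], 0, 1],
    [[-0.31, -0.57, 0.086], 0, 1],
    [[-0.31, -0.57, 0.086], 0, 1],
    [[-0.31, -0.57, 0.086], 0, 1],
  ],
)

```text
t: 3.08
position: [0.4955, -0.1168, 0.1451]
ee_rot: [-180.0, 0.0, 174.0]
wrist_force: [1.0, 0.4, 0.4]
finger_gap: 0.0853
finger_force: 0.0
```

```bash
python3 go.py 574.6,-302.4,120,174
```

```text
t 3.08 p [ 495.5 -116.8  145.1] rpy [-1.8000e+02  4.0000e-02  1.7397e+02] j [-13.  -2.  -6.  85.   0.  -7.] F [1.  0.4 0.4] gap 85.3 ff 0.0
574.6,-302.4,120,174 [-0.1227, -0.2204, 0.0314] -0.0001
```

>>> send_rows(
  moves=[
    [[-0.12, -0.21, 0.03], 0, 1],
    [[-0.12, -0.21, 0.03], 0, 1],
    [[-0.12, -0.21, 0.03], 0, 1],
    [[-0.12, -0.21, 0.03], 0, 1],
    [[-0.12, -0.21, 0.03], 0, 1],
    [[-0.12, -0.21, 0.03], 0, 1],
    [[-0.12, -0.21, 0.03], 0, 1],
  ],
)

```text
t: 3.67
position: [0.5728, -0.2928, 0.1198]
ee_rot: [180.0, -0.1, 173.9]
wrist_force: [-0.7, 0.3, -0.3]
finger_gap: 0.0856
finger_force: 0.0
```

```bash
python3 go.py 574.6,-302.4,60,174 574.6,-302.4,9.5,174; python3 - <<'E'
from h import *
a=[snap(n) for n in('top','scene')]
im=np.hstack([cv2.resize(a[0]['color'][150:300,400:530],None,fx=3,fy=3,interpolation=cv2.INTER_CUBIC),cv2.resize(a[1]['color'][330:480,160:290],None,fx=3,fy=3,interpolation=cv2.INTER_CUBIC)])
cv2.imwrite('pics/app.png',im[:,:,::-1])
P=cloud(a[1]);m=(np.hypot(P[...,0]-.5746,P[...,1]+.3024)<.08)&(P[...,2]>.1)&(P[...,2]<.17)
print(np.percentile(P[m][:,2],[0,1,5,20,50]))
E
```

```text
t 3.67 p [ 572.8 -292.8  119.8] rpy [ 1.7995e+02 -1.1000e-01  1.7388e+02] j [-27.  17.  12.  85.   0. -21.] F [-0.7  0.3 -0.3] gap 85.6 ff 0.0
574.6,-302.4,60,174 [-0.0035, -0.0117, 0.0747] -0.0003
574.6,-302.4,9.5,174 [-0.0035, -0.0117, 0.1379] -0.0003
[0.13459012 0.13582613 0.13693038 0.1428006  0.15114773]
```

View pics/app.png

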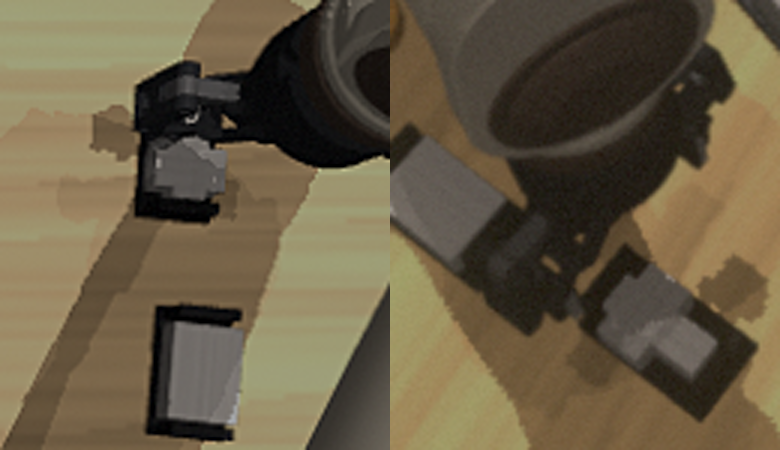

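Both views show the open fingers above the cross block, across its wings. The tips read 14 mm above the TCP, as expected. I'll go down in two stages.

>>> send_rows(
  moves=[
    [[-0.0035, -0.0117, 0.02], -0.0003, 1],
    [[-0.0035, -0.0117, 0.05], -0.0003, 1],
    [[-0.0035, -0.0117, 0.075], -0.0003, 1],
    [[-0.0035, -0.0117, 0.075], -0.0003, 1],
    [[-0.0035, -0.0117, 0.075], -0.0003, 1],
  ],
)

```text
t: 4.18
position: [0.5742, -0.2999, 0.0613]
ee_rot: [180.0, -0.1, 174.2]
wrist_force: [0.1, 0.5, -0.0]
finger_gap: 0.0854
finger_force: 0.0
```

```bash
python3 go.py 574.6,-302.4,9.5,174
```

```text
t 4.18 p [ 574.2 -299.9   61.3] rpy [ 1.7997e+02 -7.0000e-02  1.7417e+02] j [-28.  18.   7.  79.   0. -22.] F [ 0.1  0.5 -0. ] gap 85.4 ff 0.0
574.6,-302.4,9.5,174 [-0.0008, -0.0031, 0.0647] 0.0005
```

>>> send_rows(
  moves=[
    [[-0.0008, -0.0025, 0.03], 0, 1],
    [[-0.0008, -0.0025, 0.05], 0, 1],
    [[-0.0008, -0.0025, 0.0645], 0, 1],
    [[-0.0008, -0.0025, 0.0645], 0, 1],
    [[-0.0008, -0.0025, 0.0645], 0, 1],
    [[-0.0008, -0.0025, 0.0645], 0, 1],
  ],
)

```text
t: 4.68
position: [0.576, -0.3035, 0.0114]
ee_rot: [-180.0, 0.1, 174.1]
wrist_force: [-1.1, -0.5, -0.4]
finger_gap: 0.0854
finger_force: 0.0
```

```bash
python3 go.py 574.6,-302.4,9.5,174
```

```text
t 4.68 p [ 576.  -303.5   11.4] rpy [-1.7995e+02  1.2000e-01  1.7412e+02] j [-28.  20.   3.  73.   0. -22.] F [-1.1 -0.5 -0.4] gap 85.4 ff 0.0
574.6,-302.4,9.5,174 [0.0019, 0.0011, 0.0024] 0.0003
```

>>> send_rows(
  moves=[
    [[0, 0, 0], 0, 0.4],
    [[0, 0, 0], 0, 0.4],
    [[0, 0, 0], 0, 0.4],
    [[0, 0, 0], 0, 0.3],
    [[0, 0, 0], 0, 0.3],
    [[0, 0, 0], 0, 0.3],
    [[0, 0, 0], 0, 0.3],
    [[0, 0, 0], 0, 0.3],
  ],
)

```text
t: 5.35
position: [0.5756, -0.3035, 0.0105]
ee_rot: [-180.0, 0.1, 174.1]
wrist_force: [-1.0, -0.0, 5.1]
finger_gap: 0.0449
finger_force: 63.2
```

```bash
python3 go.py 574.6,-302.4,109.5,174; sleep 0.1; python3 go.py
```

```text
t 5.35 p [ 575.6 -303.5   10.5] rpy [-1.7997e+02  7.0000e-02  1.7410e+02] j [-28.  20.   3.  73.   0. -22.] F [-1.  -0.   5.1] gap 44.9 ff 63.2
574.6,-302.4,109.5,174 [0.0014, 0.0013, -0.1238] 0.0003
t 5.35 p [ 575.6 -303.5   10.5] rpy [-1.7997e+02  7.0000e-02  1.7410e+02] j [-28.  20.   3.  73.   0. -22.] F [-1.  -0.   5.1] gap 44.9 ff 63.2
```

>>> send_rows(
  moves=[
    [[0, 0, -0.02], 0, 0.3],
    [[0, 0, -0.05], 0, 0.3],
    [[0, 0, -0.09], 0, 0.3],
    [[0, 0, -0.13], 0, 0.3],
    [[0, 0, -0.13], 0, 0.3],
    [[0, 0, -0.13], 0, 0.3],
  ],
)

```text
t: 5.85
position: [0.5762, -0.3038, 0.1156]
ee_rot: [-179.9, 0.2, 174.1]
wrist_force: [0.5, 0.3, -1.9]
finger_gap: 0.0447
finger_force: 62.4
```

```bash
python3 go.py 538,289,110,257
```

```text
t 5.85 p [ 576.2 -303.8  115.6] rpy [-179.92    0.19  174.1 ] j [-28.  18.  12.  84.  -0. -22.] F [ 0.5  0.3 -1.9] gap 44.7 ff 62.4
538,289,110,257 [0.1236, 0.7322, 0.007] -0.2303
```

>>> send_rows(
  moves=[
    [[0.1236, 0.732, 0], -0.23, 0.3],
    [[0.1236, 0.732, 0], -0.23, 0.3],
    [[0.1236, 0.732, 0], -0.23, 0.3],
    [[0.1236, 0.732, 0], -0.23, 0.3],
    [[0.1236, 0.732, 0], -0.23, 0.3],
    [[0.1236, 0.732, 0], -0.23, 0.3],
    [[0.1236, 0.732, 0], -0.23, 0.3],
    [[0.1236, 0.732, 0], -0.23, 0.3],
  ],
)

```text
t: 6.52
position: [0.5525, 0.0312, 0.1119]
ee_rot: [179.9, -0.1, -128.3]
wrist_force: [1.7, -0.1, -1.7]
finger_gap: 0.0445
finger_force: 62.3
```

```bash
python3 go.py 538,289,110,257
```

```text
t 6.52 p [552.5  31.2 111.9] rpy [ 1.7990e+02 -9.0000e-02 -1.2826e+02] j [  3.   5.  -3.  82.   0. -49.] F [ 1.7 -0.1 -1.7] gap 44.5 ff 62.3
538,289,110,257 [-0.2418, 0.2138, 0.0023] -0.0702
```

>>> send_rows(
  moves=[
    [[-0.24, 0.205, 0], -0.07, 0.3],
    [[-0.24, 0.205, 0], -0.07, 0.3],
    [[-0.24, 0.205, 0], -0.07, 0.3],
    [[-0.24, 0.205, 0], -0.07, 0.3],
    [[-0.24, 0.205, 0], -0.07, 0.3],
    [[-0.24, 0.205, 0], -0.07, 0.3],
    [[-0.24, 0.205, 0], -0.07, 0.3],
    [[-0.24, 0.205, 0], -0.07, 0.3],
  ],
)

```text
t: 7.18
position: [0.5441, 0.2837, 0.1112]
ee_rot: [179.9, -0.1, -103.2]
wrist_force: [-0.3, -0.2, -2.2]
finger_gap: 0.0449
finger_force: 62.4
```

```bash
python3 go.py 538,289,20,257 538,289,6.5,257
```

```text
t 7.18 p [544.1 283.7 111.2] rpy [ 1.7985e+02 -1.2000e-01 -1.0319e+02] j [ 28.  13.   6.  83.   0. -49.] F [-0.3 -0.2 -2.2] gap 44.9 ff 62.4
538,289,20,257 [-0.0047, 0.009, 0.114] -0.0005
538,289,6.5,257 [-0.0047, 0.009, 0.1308] -0.0005
```

Down to about 12 mm, then a gentle approach.

>>> send_rows(
  moves=[
    [[0, 0, 0.03], 0, 0.3],
    [[0, 0, 0.07], 0, 0.3],
    [[0, 0, 0.11], 0, 0.3],
    [[0, 0, 0.122], 0, 0.3],
    [[0, 0, 0.122], 0, 0.3],
    [[0, 0, 0.122], 0, 0.3],
  ],
)

```text
t: 7.68
position: [0.5455, 0.2808, 0.0163]
ee_rot: [180.0, -0.0, -103.5]
wrist_force: [-0.5, 0.8, -0.3]
finger_gap: 0.0445
finger_force: 62.3
```

```bash
python3 go.py 544,285,6.5,257
```

```text
t 7.68 p [545.5 280.8  16.3] rpy [ 1.7997e+02 -4.0000e-02 -1.0346e+02] j [ 27.  15.  -2.  73.  -0. -49.] F [-0.5  0.8 -0.3] gap 44.5 ff 62.3
544,285,6.5,257 [-0.0046, 0.003, 0.0122] -0.0013
```

>>> send_rows(
  moves=[
    [[0, 0, 0.006], 0, 0.3],
    [[0, 0, 0.008], 0, 0.3],
    [[0, 0, 0.009], 0, 0.3],
    [[0, 0, 0.01], 0, 0.3],
    [[0, 0, 0.01], 0, 0.3],
    [[0, 0, 0.01], 0, 0.3],
  ],
)

```text
t: 8.18
position: [0.5456, 0.2818, 0.0083]
ee_rot: [-180.0, 0.0, -103.4]
wrist_force: [-0.5, 0.4, -1.2]
finger_gap: 0.0447
finger_force: 62.3
```

```bash
python3 go.py 544,285,6.5,257
```

```text
t 8.18 p [545.6 281.8   8.3] rpy [-1.7998e+02  2.0000e-02 -1.0340e+02] j [ 27.  15.  -3.  72.  -0. -49.] F [-0.5  0.4 -1.2] gap 44.7 ff 62.3
544,285,6.5,257 [-0.0034, 0.0028, 0.0022] -0.0011
```

>>> send_rows(
  moves=[
    [[0, 0, 0.001], 0, 0.3],
    [[0, 0, 0.002], 0, 0.3],
    [[0, 0, 0.003], 0, 0.3],
    [[0, 0, 0.003], 0, 0.3],
  ],
)

```text
t: 8.52
position: [0.5455, 0.2818, 0.0065]
ee_rot: [-180.0, 0.0, -103.4]
wrist_force: [-2.8, -1.9, 6.4]
finger_gap: 0.0452
finger_force: 63.2
```

```bash
python3 go.py
```

```text
t 8.52 p [545.5 281.8   6.5] rpy [-1.7997e+02  3.0000e-02 -1.0340e+02] j [ 27.  15.  -3.  72.   0. -49.] F [-2.8 -1.9  6.4] gap 45.2 ff 63.2
```

>>> send_rows(
  moves=[
    [[0, 0, 0.002], 0, 1],
    [[0, 0, 0.002], 0, 1],
    [[0, 0, 0.002], 0, 1],
    [[0, 0, 0.002], 0, 1],
    [[0, 0, -0.02], 0, 1],
    [[0, 0, -0.05], 0, 1],
    [[0, 0, -0.09], 0, 1],
    [[0, 0, -0.13], 0, 1],
  ],
)

```text
t: 9.18
position: [0.5449, 0.2815, 0.11]
ee_rot: [179.9, -0.1, -103.4]
wrist_force: [0.6, 0.3, 0.8]
finger_gap: 0.0853
finger_force: 0.0
```

```bash
cat > m2.py <<'E'
from h import *
import sys
x,y,w,z=map(float,sys.argv[1:5])
for n in sys.argv[5:] or('top','scene'):
    s=snap(n); r=fit(s,[(CROSS,z/1e3,1)],[x/1e3,y/1e3,np.radians(w)]); print(n,(r[0][:2]*1e3).round(1),np.degrees(r[0][2]).round(1),round(r[1],1))
save(s,'m2.png',[340,110,480,240],4) if z==28 else 0
E
python3 go.py 548,292.5,110,166.6; python3 m2.py 548 292.5 76.6 28
```

```text
t 9.18 p [544.9 281.5 110. ] rpy [ 1.7993e+02 -6.0000e-02 -1.0340e+02] j [ 27.  13.   6.  83.  -0. -49.] F [0.6 0.3 0.8] gap 85.3 ff 0.0
548,292.5,110,166.6 [-0.0143, -0.0006, 0.0001] 0.25
top [546.6 291. ] 77.1 87.7
scene [547.4 291.7] 76.7 33.7
```

View pics/m2.png

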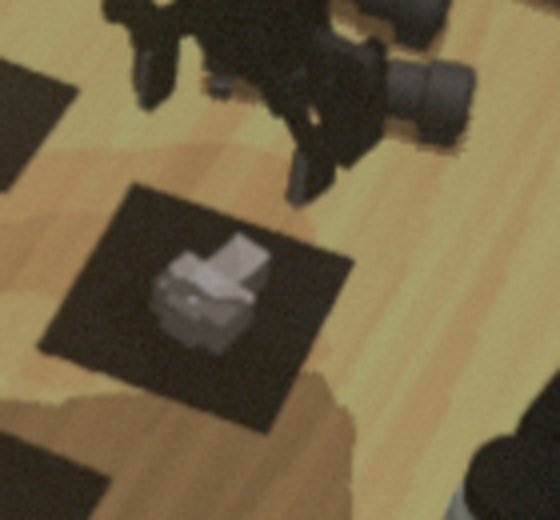

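The scene crop shows the block flat on the large pad, released, with its long arm towards +y. I'll turn 90° and take it by its ends.

>>> send_rows(
  moves=[
    [[-0.0135, -0.0005, 0.01], 0.25, 1],
    [[-0.0135, -0.0005, 0.01], 0.25, 1],
    [[-0.0135, -0.0005, 0.01], 0.25, 1],
    [[-0.0135, -0.0005, 0.01], 0.25, 1],
    [[-0.0135, -0.0005, 0.01], 0.25, 1],
    [[-0.0135, -0.0005, 0.01], 0.25, 1],
    [[-0.0135, -0.0005, 0.01], 0.25, 1],
    [[-0.0135, -0.0005, 0.01], 0.25, 1],
  ],
)

```text
t: 9.95
position: [0.5482, 0.2921, 0.1009]
ee_rot: [-180.0, -0.0, -161.1]
wrist_force: [0.1, 0.0, 0.2]
finger_gap: 0.0853
finger_force: 0.0
```

```bash
python3 go.py 547.5,292,60,166.7
```

```text
t 9.95 p [548.2 292.1 100.9] rpy [-1.8000e+02 -4.0000e-02 -1.6105e+02] j [28. 14.  6. 82.  0.  9.] F [0.1 0.  0.2] gap 85.3 ff 0.0
547.5,292,60,166.7 [0.0009, 0.0002, 0.0511] 0.0896
```

>>> send_rows(
  moves=[
    [[0.001, 0, 0.05], 0.0896, 1],
    [[0.001, 0, 0.05], 0.0896, 1],
    [[0.001, 0, 0.05], 0.0896, 1],
    [[0.001, 0, 0.05], 0.0896, 1],
    [[0.001, 0, 0.05], 0.0896, 1],
    [[0.001, 0, 0.05], 0.0896, 1],
    [[0.001, 0, 0.05], 0.0896, 1],
    [[0.001, 0, 0.05], 0.0896, 1],
  ],
)

```text
t: 10.62
position: [0.5475, 0.2918, 0.0612]
ee_rot: [-180.0, -0.0, 167.2]
wrist_force: [-0.7, 0.1, 0.3]
finger_gap: 0.0853
finger_force: 0.0
```

```bash
python3 go.py 547.5,292,2.5,166.7
```

```text
t 10.62 p [547.5 291.8  61.2] rpy [-1.7999e+02 -2.0000e-02  1.6719e+02] j [28. 15.  2. 78. -0. 41.] F [-0.7  0.1  0.3] gap 85.3 ff 0.0
547.5,292,2.5,166.7 [0.0, 0.0002, 0.0734] 0.0014
```

>>> send_rows(
  moves=[
    [[0, 0, 0.03], 0.001, 1],
    [[0, 0, 0.055], 0.001, 1],
    [[0, 0, 0.073], 0.001, 1],
    [[0, 0, 0.073], 0.001, 1],
    [[0, 0, 0.073], 0.001, 1],
    [[0, 0, 0.073], 0.001, 1],
  ],
)

```text
t: 11.12
position: [0.5481, 0.2922, 0.0043]
ee_rot: [180.0, 0.1, 166.7]
wrist_force: [-0.0, 0.1, 0.6]
finger_gap: 0.0854
finger_force: 0.0
```

```bash
python3 go.py 547.5,292,2.5,166.7
```

```text
t 11.12 p [548.1 292.2   4.3] rpy [1.7995e+02 5.0000e-02 1.6673e+02] j [28. 16. -2. 71.  0. 41.] F [-0.   0.1  0.6] gap 85.4 ff 0.0
547.5,292,2.5,166.7 [0.0006, -0.0004, 0.0023] 0.0001
```

>>> send_rows(
  moves=[
    [[0, 0, 0.0005], 0, 0.5],
    [[0, 0, 0.0005], 0, 0.5],
    [[0, 0, 0.0005], 0, 0.5],
    [[0, 0, 0.0005], 0, 0.5],
    [[0, 0, 0.0005], 0, 0.5],
    [[0, 0, 0.0005], 0, 0.5],
    [[0, 0, 0.0005], 0, 0.5],
  ],
)

```text
t: 11.7
position: [0.5483, 0.2923, 0.0043]
ee_rot: [179.9, 0.1, 166.7]
wrist_force: [-0.3, -0.9, 6.2]
finger_gap: 0.0608
finger_force: 66.9
```

```bash
python3 go.py
```

```text
t 11.7 p [548.3 292.3   4.3] rpy [1.7992e+02 1.0000e-01 1.6670e+02] j [28. 16. -2. 71. -0. 41.] F [-0.3 -0.9  6.2] gap 60.8 ff 66.9
```

>>> send_rows(
  moves=[
    [[0, 0, -0.02], 0, 0.5],
    [[0, 0, -0.05], 0, 0.5],
    [[0, 0, -0.09], 0, 0.5],
    [[0, 0, -0.13], 0, 0.5],
    [[0, 0, -0.13], 0, 0.5],
    [[0, 0, -0.13], 0, 0.5],
  ],
)

```text
t: 12.2
position: [0.5487, 0.2925, 0.1092]
ee_rot: [179.8, 0.2, 166.7]
wrist_force: [0.3, -0.7, -1.6]
finger_gap: 0.0611
finger_force: 66.1
```

```bash
python3 go.py 546.5,-87,105,249.3
```

```text
t 12.2 p [548.7 292.5 109.2] rpy [179.84   0.18 166.69] j [28. 14.  7. 83.  0. 41.] F [ 0.3 -0.7 -1.6] gap 61.1 ff 66.1
546.5,-87,105,249.3 [-0.1065, -0.4622, 0.0053] -0.2295
```

>>> send_rows(
  moves=[
    [[-0.1065, -0.462, 0.005], -0.2295, 0.5],
    [[-0.1065, -0.462, 0.005], -0.2295, 0.5],
    [[-0.1065, -0.462, 0.005], -0.2295, 0.5],
    [[-0.1065, -0.462, 0.005], -0.2295, 0.5],
    [[-0.1065, -0.462, 0.005], -0.2295, 0.5],
    [[-0.1065, -0.462, 0.005], -0.2295, 0.5],
    [[-0.1065, -0.462, 0.005], -0.2295, 0.5],
    [[-0.1065, -0.462, 0.005], -0.2295, 0.5],
  ],
)

```text
t: 12.87
position: [0.5451, -0.0227, 0.1021]
ee_rot: [179.9, -0.1, -139.2]
wrist_force: [0.1, -0.2, -0.5]
finger_gap: 0.0608
finger_force: 66.0
```

```bash
python3 go.py 546.5,-87,105,249.3
```

```text
t 12.87 p [545.1 -22.7 102.1] rpy [ 1.7993e+02 -7.0000e-02 -1.3923e+02] j [ -2.   4.  -5.  81.  -0. -43.] F [ 0.1 -0.2 -0.5] gap 60.8 ff 66.0
546.5,-87,105,249.3 [0.0511, -0.062, -0.0037] -0.0793
```

>>> send_rows(
  moves=[
    [[0.05, -0.058, -0.003], -0.079, 0.5],
    [[0.05, -0.058, -0.003], -0.079, 0.5],
    [[0.05, -0.058, -0.003], -0.079, 0.5],
    [[0.05, -0.058, -0.003], -0.079, 0.5],
    [[0.05, -0.058, -0.003], -0.079, 0.5],
    [[0.05, -0.058, -0.003], -0.079, 0.5],
    [[0.05, -0.058, -0.003], -0.079, 0.5],
  ],
)

```text
t: 13.45
position: [0.5455, -0.0819, 0.1051]
ee_rot: [179.9, -0.0, -111.3]
wrist_force: [0.4, 0.3, -1.9]
finger_gap: 0.0608
finger_force: 66.0
```

```bash
python3 go.py 546.5,-87,105,249.3; python3 - <<'E'
from h import *
im=[]
for n,b in(('top',(300,150,430,310)),('scene',(210,200,340,360))):
    s=snap(n); im.append(cv2.resize(s['color'][b[1]:b[3],b[0]:b[2]],None,fx=3,fy=3,interpolation=cv2.INTER_CUBIC))
cv2.imwrite('pics/over.png',np.hstack(im)[:,:,::-1])
E
```

```text
t 13.45 p [545.5 -81.9 105.1] rpy [ 1.7994e+02 -1.0000e-02 -1.1133e+02] j [ -9.   5.  -4.  81.   0. -77.] F [ 0.4  0.3 -1.9] gap 60.8 ff 66.0
546.5,-87,105,249.3 [0.0055, -0.0035, 0.0002] -0.0018
```

View pics/over.png

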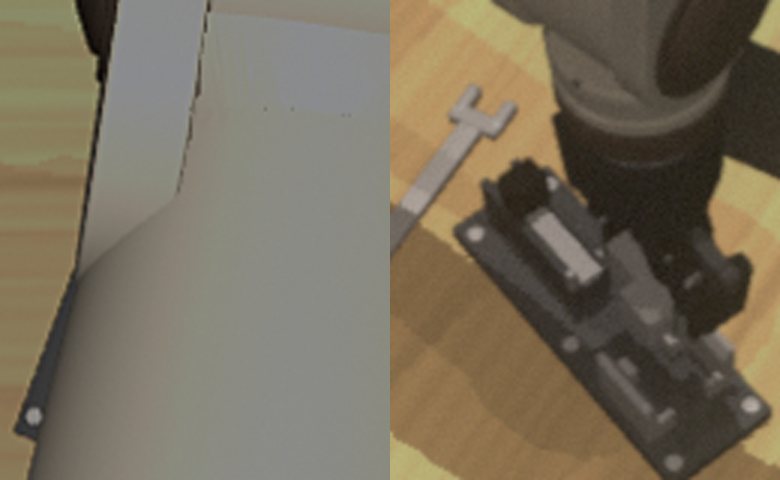

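The top view is blocked by the arm. The scene view shows the block held by its ends above the nest, long arm towards the slide. Earlier grasps gave a small robot-to-camera offset, so I'm aiming for a TCP of (547.0,-85.9).

```bash
python3 go.py 547,-85.9,70,249.3
```

```text
t 13.55 p [545.6 -81.8 105.5] rpy [ 1.7997e+02 -1.0000e-02 -1.1124e+02] j [ -9.   5.  -4.  81.  -0. -77.] F [ 0.4 -0.1 -1. ] gap 60.8 ff 66.0
547,-85.9,70,249.3 [0.0042, -0.0035, 0.0444] -0.0015
```

>>> send_rows(
  moves=[
    [[0.0042, -0.0035, 0.02], -0.0015, 0.5],
    [[0.0042, -0.0035, 0.044], -0.0015, 0.5],
    [[0.0042, -0.0035, 0.044], -0.0015, 0.5],
    [[0.0042, -0.0035, 0.044], -0.0015, 0.5],
    [[0.0042, -0.0035, 0.044], -0.0015, 0.5],
    [[0.0042, -0.0035, 0.044], -0.0015, 0.5],
  ],
)

```text
t: 14.05
position: [0.5478, -0.0862, 0.072]
ee_rot: [-179.9, 0.0, -110.6]
wrist_force: [-0.1, -0.4, -1.2]
finger_gap: 0.0608
finger_force: 65.9
```

```bash
python3 go.py 547,-85.9,45,249.3
```

```text
t 14.05 p [547.8 -86.2  72. ] rpy [-1.7991e+02  2.0000e-02 -1.1060e+02] j [ -9.   5.  -7.  77.  -0. -78.] F [-0.1 -0.4 -1.2] gap 60.8 ff 65.9
547,-85.9,45,249.3 [-0.0001, 0.0011, 0.0337] 0.0003
```

Between the flared rails to about 42 mm (underside above the 28 mm corner blocks), then check the force.

>>> send_rows(
  moves=[
    [[0, 0.001, 0.01], 0, 0.5],
    [[0, 0.001, 0.02], 0, 0.5],
    [[0, 0.001, 0.03], 0, 0.5],
    [[0, 0.001, 0.037], 0, 0.5],
    [[0, 0.001, 0.037], 0, 0.5],
    [[0, 0.001, 0.037], 0, 0.5],
  ],
)

```text
t: 14.55
position: [0.546, -0.086, 0.0404]
ee_rot: [179.9, -0.0, -110.6]
wrist_force: [-0.0, 0.2, -1.4]
finger_gap: 0.0606
finger_force: 66.0
```

```bash
python3 go.py 547,-85.9,22,249.3 547,-85.9,12.3,249.3; python3 - <<'E'
from h import *
s=snap('scene'); save(s,'in1.png',[240,250,340,370],5)
E
```

```text
t 14.55 p [546.  -86.   40.4] rpy [ 1.7994e+02 -1.0000e-02 -1.1059e+02] j [ -9.   6. -10.  74.   0. -78.] F [-0.   0.2 -1.4] gap 60.6 ff 66.0
547,-85.9,22,249.3 [-0.0005, -0.0011, 0.0231] 0.0003
547,-85.9,12.3,249.3 [-0.0005, -0.0011, 0.0352] 0.0003
```

View pics/in1.png

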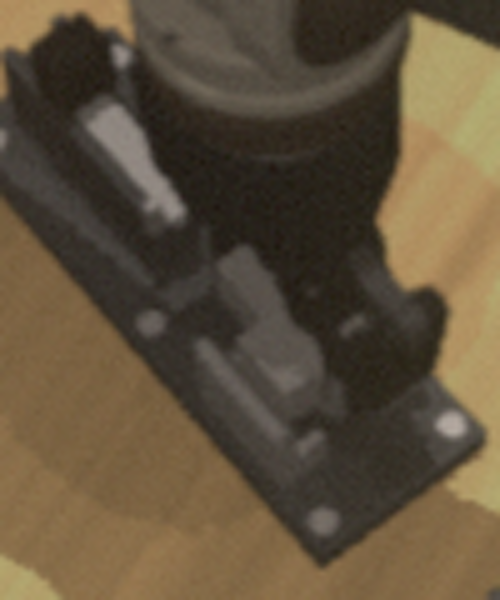

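The scene crop shows the block between the rails, with no side force. I'll nudge it and lower slowly past the corner blocks.

>>> send_rows(
  moves=[
    [[-0.0003, -0.0008, 0.004], 0.0003, 0.5],
    [[-0.0003, -0.0008, 0.008], 0.0003, 0.5],
    [[-0.0003, -0.0008, 0.012], 0.0003, 0.5],
    [[-0.0003, -0.0008, 0.016], 0.0003, 0.5],
    [[-0.0003, -0.0008, 0.02], 0.0003, 0.5],
    [[-0.0003, -0.0008, 0.02], 0.0003, 0.5],
  ],
)

```text
t: 15.1
position: [0.5467, -0.086, 0.0242]
ee_rot: [179.9, -0.0, -110.7]
wrist_force: [-0.3, -0.2, -1.4]
finger_gap: 0.0607
finger_force: 66.1
```

```bash
python3 go.py 547,-85.9,14,249.3 547,-85.9,12.3,249.3
```

```text
t 15.1 p [546.7 -86.   24.2] rpy [ 1.7994e+02 -1.0000e-02 -1.1069e+02] j [ -9.   7. -11.  72.   0. -78.] F [-0.3 -0.2 -1.4] gap 60.7 ff 66.1
547,-85.9,14,249.3 [-0.0002, -0.0004, 0.0127] 0.0
547,-85.9,12.3,249.3 [-0.0002, -0.0004, 0.0148] 0.0
```

Past the corner block tops with no force. I'll continue to just above the floor, then to contact.

>>> send_rows(
  moves=[
    [[0, 0, 0.003], 0, 0.5],
    [[0, 0, 0.006], 0, 0.5],
    [[0, 0, 0.009], 0, 0.5],
    [[0, 0, 0.012], 0, 0.5],
    [[0, 0, 0.013], 0, 0.5],
    [[0, 0, 0.013], 0, 0.5],
  ],
)

```text
t: 15.6
position: [0.5469, -0.086, 0.0143]
ee_rot: [180.0, -0.0, -110.7]
wrist_force: [-0.0, -0.6, -2.1]
finger_gap: 0.0607
finger_force: 66.1
```

```bash
python3 go.py 547,-85.9,12.3,249.3
```

```text
t 15.6 p [546.9 -86.   14.3] rpy [ 179.97   -0.   -110.69] j [ -9.   7. -12.  71.   0. -78.] F [-0.  -0.6 -2.1] gap 60.7 ff 66.1
547,-85.9,12.3,249.3 [-0.0001, -0.0, 0.0025] 0.0
```

>>> send_rows(
  moves=[
    [[0, 0, 0.001], 0, 0.5],
    [[0, 0, 0.0015], 0, 0.5],
    [[0, 0, 0.002], 0, 0.5],
    [[0, 0, 0.0025], 0, 0.5],
    [[0, 0, 0.0025], 0, 0.5],
  ],
)

```text
t: 16.02
position: [0.5471, -0.086, 0.0126]
ee_rot: [180.0, -0.0, -110.7]
wrist_force: [0.2, -0.2, -0.2]
finger_gap: 0.0609
finger_force: 66.1
```

```bash
python3 go.py
```

```text
t 16.02 p [547.1 -86.   12.6] rpy [ 180.     -0.   -110.69] j [ -9.   7. -12.  71.  -0. -78.] F [ 0.2 -0.2 -0.2] gap 60.9 ff 66.1
```

Force is just starting to build, so a little further until it's firm.

>>> send_rows(
  moves=[
    [[0, 0, 0.0005], 0, 0.5],
    [[0, 0, 0.001], 0, 0.5],
    [[0, 0, 0.0012], 0, 0.5],
    [[0, 0, 0.0012], 0, 0.5],
  ],
)

```text
t: 16.35
position: [0.5472, -0.0861, 0.0123]
ee_rot: [-180.0, 0.0, -110.7]
wrist_force: [-2.4, -0.3, 5.3]
finger_gap: 0.0608
finger_force: 66.9
```

Seated at the predicted height with 5 N. I'll open partly, which clears the bar tip, and lift.

>>> send_rows(
  moves=[
    [[0, 0, 0.0005], 0, 0.88],
    [[0, 0, 0.0005], 0, 0.88],
    [[0, 0, 0.0005], 0, 0.88],
    [[0, 0, 0.0005], 0, 0.88],
    [[0, 0, -0.015], 0, 0.88],
    [[0, 0, -0.04], 0, 0.88],
    [[0, 0, -0.08], 0, 0.88],
    [[0, 0, -0.12], 0, 0.88],
  ],
)

```text
t: 17.02
position: [0.5464, -0.0859, 0.109]
ee_rot: [179.9, -0.0, -110.7]
wrist_force: [0.2, 0.3, 0.6]
finger_gap: 0.0754
finger_force: 0.0
```

```bash
python3 go.py 360,30,110,249.3
```

```text
t 17.02 p [546.4 -85.9 109. ] rpy [ 1.7992e+02 -2.0000e-02 -1.1070e+02] j [ -9.   5.  -4.  82.  -0. -78.] F [0.2 0.3 0.6] gap 75.4 ff 0.0
360,30,110,249.3 [-0.0532, 0.2692, -0.0013] 0.0
```

```bash
python3 go.py 380.6,-23.2,110,249.3
```

```text
t 17.02 p [546.4 -85.9 109. ] rpy [ 1.7992e+02 -2.0000e-02 -1.1070e+02] j [ -9.   5.  -4.  82.  -0. -78.] F [0.2 0.3 0.6] gap 75.4 ff 0.0
380.6,-23.2,110,249.3 [-0.0001, 0.2216, -0.0013] 0.0
```

>>> send_rows(
  moves=[
    [[0, 0.2216, -0.005], 0, 0],
    [[0, 0.2216, -0.005], 0, 0],
    [[0, 0.2216, -0.005], 0, 0],
    [[0, 0.2216, -0.005], 0, 0],
    [[0, 0.2216, -0.005], 0, 0],
    [[0, 0.2216, -0.005], 0, 0],
    [[0, 0.2216, -0.005], 0, 0],
  ],
)

```text
t: 17.6
position: [0.3819, -0.0234, 0.113]
ee_rot: [-179.8, 0.0, -110.7]
wrist_force: [0.6, -0.1, 0.4]
finger_gap: -0.0002
finger_force: 0.0
```

```bash
python3 go.py 380.6,-23.2,55,249.3; python3 - <<'E'
from h import *
s=snap('scene'); r=fit(s,[(CROSS,.036,1)],[.5465,-.0862,np.radians(159.3)]); print(r[0][:2]*1e3,np.degrees(r[0][2]),r[1])
s=snap('scene'); im1=cv2.resize(s['color'][240:370,215:345],None,fx=3,fy=3,interpolation=cv2.INTER_CUBIC)
P=cloud(s)
t=snap('top'); r=fit(t,[(CROSS,.036,1)],[.5465,-.0862,np.radians(159.3)]); print(r[0][:2]*1e3,np.degrees(r[0][2]),r[1])
im2=cv2.resize(t['color'][180:310,290:420],None,fx=3,fy=3,interpolation=cv2.INTER_CUBIC)
cv2.imwrite('pics/seat.png',np.hstack([im1,im2])[:,:,::-1])
Q=cloud(t)
for nm,C,S in(('s',P,s),('t',Q,t)):
    for x,y in((24,0),(12,0),(-11,0),(-11,17),(-11,-17),(-27,0)):
        q=xform([.547,-.086,np.radians(159.3)],np.array([[x,y]])/1e3); u,v=np.round(project(S,np.c_[q,.036])[0]).astype(int); print(nm,x,y,(np.nanmedian(C[v-1:v+2,u-1:u+2,2])*1e3).round(1))
E
```

```text
t 17.6 p [381.9 -23.4 113. ] rpy [-1.7984e+02  4.0000e-02 -1.1066e+02] j [ -3. -19. -25.  84.  -0. -73.] F [ 0.6 -0.1  0.4] gap -0.2 ff 0.0
380.6,-23.2,55,249.3 [0.0004, 0.0016, 0.0724] 0.0001
[546.97257996 -86.51164965] 160.10732410143072 45.4172800548041
[546.35104641 -86.23942985] 159.61708423975267 64.18414762126865
s 24 0 37.0
s 12 0 36.9
s -11 0 36.4
s -11 17 37.7
s -11 -17 36.9
s -27 0 36.7
t 24 0 34.6
t 12 0 33.8
t -11 0 34.9
t -11 17 34.6
t -11 -17 35.0
t -27 0 33.4
```

View pics/seat.png

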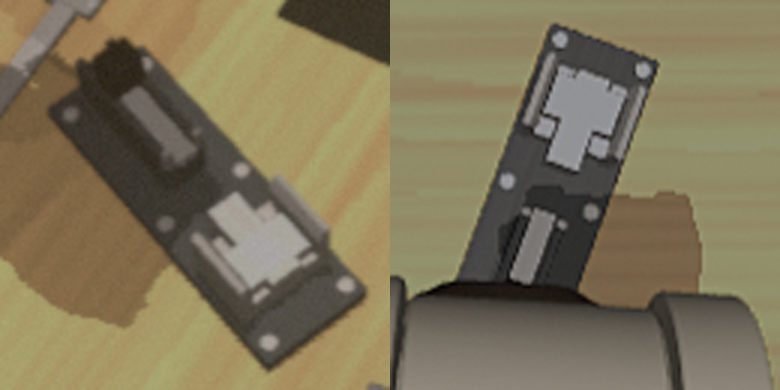

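Both views show the block flat in the pocket (top at 36 mm), long arm to the slide. Next I'll lower the shut fingers behind the grip.

>>> send_rows(
  moves=[
    [[0.0004, 0.0016, 0.03], 0, 0],
    [[0.0004, 0.0016, 0.06], 0, 0],
    [[0.0004, 0.0016, 0.073], 0, 0],
    [[0.0004, 0.0016, 0.073], 0, 0],
    [[0.0004, 0.0016, 0.073], 0, 0],
    [[0.0004, 0.0016, 0.073], 0, 0],
  ],
)

```text
t: 18.25
position: [0.3807, -0.0234, 0.0544]
ee_rot: [-180.0, 0.0, -110.7]
wrist_force: [-0.2, -0.4, 0.0]
finger_gap: 0.0001
finger_force: 0.0
```

```bash
python3 go.py 400.7,-30.8,55,249.3 449.3,-49.1,55,249.3
```

```text
t 18.25 p [380.7 -23.4  54.4] rpy [-1.7996e+02  1.0000e-02 -1.1071e+02] j [ -4. -19. -31.  78.   0. -73.] F [-0.2 -0.4  0. ] gap 0.1 ff 0.0
400.7,-30.8,55,249.3 [-0.0002, -0.0266, -0.0008] -0.0
449.3,-49.1,55,249.3 [-0.0003, -0.0916, -0.0008] -0.0
```

>>> send_rows(
  moves=[
    [[-0.0001, -0.012, -0.0008], 0, 0],
    [[-0.0001, -0.024, -0.0008], 0, 0],
    [[-0.0001, -0.033, -0.0008], 0, 0],
    [[-0.0001, -0.042, -0.0008], 0, 0],
    [[-0.0001, -0.051, -0.0008], 0, 0],
    [[-0.0001, -0.06, -0.0008], 0, 0],
    [[-0.0001, -0.069, -0.0008], 0, 0],
    [[-0.0001, -0.078, -0.0008], 0, 0],
  ],
)

```text
t: 18.92
position: [0.439, -0.0455, 0.0539]
ee_rot: [180.0, -0.0, -110.7]
wrist_force: [-1.6, -0.4, 1.7]
finger_gap: -0.0003
finger_force: 1.2
```

```bash
python3 go.py 449.3,-49.1,55,249.3
```

```text
t 18.92 p [439.  -45.5  53.9] rpy [ 179.99   -0.   -110.7 ] j [ -6. -10. -24.  76.   0. -75.] F [-1.6 -0.4  1.7] gap -0.3 ff 1.2
449.3,-49.1,55,249.3 [-0.0003, -0.0136, -0.0014] 0.0
```

Pushing at about 2 N. I'll creep on to the stop.

>>> send_rows(
  moves=[
    [[0, -0.004, -0.001], 0, 0],
    [[0, -0.007, -0.001], 0, 0],
    [[0, -0.009, -0.001], 0, 0],
    [[0, -0.011, -0.001], 0, 0],
    [[0, -0.012, -0.001], 0, 0],
    [[0, -0.012, -0.001], 0, 0],
  ],
)

```text
t: 19.42
position: [0.4473, -0.0486, 0.0546]
ee_rot: [180.0, -0.0, -110.7]
wrist_force: [-1.9, -0.6, -1.2]
finger_gap: -0.0001
finger_force: 0.7
```

```bash
python3 go.py 449.3,-49.1,55,249.3
```

```text
t 19.42 p [447.3 -48.6  54.6] rpy [ 1.7999e+02 -1.0000e-02 -1.1069e+02] j [ -6.  -8. -23.  76.  -0. -76.] F [-1.9 -0.6 -1.2] gap -0.1 ff 0.7
449.3,-49.1,55,249.3 [-0.0003, -0.0026, -0.0005] 0.0
```

>>> send_rows(
  moves=[
    [[0, -0.001, 0], 0, 0],
    [[0, -0.002, 0], 0, 0],
    [[0, -0.003, 0], 0, 0],
    [[0, -0.004, 0], 0, 0],
    [[0, -0.004, 0], 0, 0],
  ],
)

```text
t: 19.83
position: [0.4499, -0.0496, 0.0547]
ee_rot: [179.9, -0.0, -110.7]
wrist_force: [-4.4, 1.3, 0.9]
finger_gap: -0.0001
finger_force: 2.7
```

>>> send_rows(
  moves=[
    [[0, -0.001, 0], 0, 0],
    [[0, -0.002, 0], 0, 0],
    [[0, -0.002, 0], 0, 0],
    [[0, -0.002, 0], 0, 0],
  ],
)

```text
t: 20.17
position: [0.45, -0.0497, 0.0546]
ee_rot: [179.8, 0.0, -110.7]
wrist_force: [-12.7, 4.5, 5.9]
finger_gap: 0.0001
finger_force: 6.9
```

The force rises with no motion, so this is the end stop. I'll back off, lift and check.

>>> send_rows(
  moves=[
    [[0, 0.01, 0], 0, 0],
    [[0, 0.04, 0], 0, 0],
    [[0, 0.07, 0], 0, 0],
    [[0, 0.07, -0.05], 0, 0],
    [[0, 0.07, -0.1], 0, 0],
    [[0, 0.07, -0.15], 0, 0],
    [[0, 0.07, -0.15], 0, 0],
  ],
)

```text
t: 20.75
position: [0.402, -0.0307, 0.1825]
ee_rot: [-179.4, 0.2, -110.7]
wrist_force: [1.4, -0.2, 0.8]
finger_gap: -0.0
finger_force: 0.0
```

```bash
python3 go.py; python3 - <<'E'
from h import *
s=snap('scene'); save(s,'end.png',[130,200,350,480],2)
P=cloud(s); p=[.547,-.086,np.radians(159.3)]
c,n=np.cos(p[2]),np.sin(p[2]); d=P-[p[0],p[1],0]; a=c*d[...,0]+n*d[...,1]; b=-n*d[...,0]+c*d[...,1]
m=(P[...,2]>.072)&(P[...,2]<.081)&(abs(b)<.02)&(a>.04)&(a<.16); print('grip',np.percentile(a[m],[2,50,98]).round(4))
m=(P[...,2]>.043)&(P[...,2]<.05)&(abs(b)<.006)&(a>-.03)&(a<.07); print('bar tip',np.percentile(a[m],[0,3,50]).round(4))
r=fit(s,[(rect(-31,31,-23,23),.032,1)],[.4425,-.3084,-.11]); print('plain',r[0][:2]*1e3,np.degrees(r[0][2]))
E
```

```text
t 20.75 p [402.  -30.7 182.5] rpy [-1.7937e+02  1.7000e-01 -1.1069e+02] j [ -4. -17. -15.  91.  -0. -74.] F [ 1.4 -0.2  0.8] gap -0.0 ff 0.0
grip [0.07   0.0781 0.0876]
bar tip [0.0126 0.0133 0.0397]
plain [ 442.47984704 -308.44619559] -6.392460815090763
```

View pics/end.png

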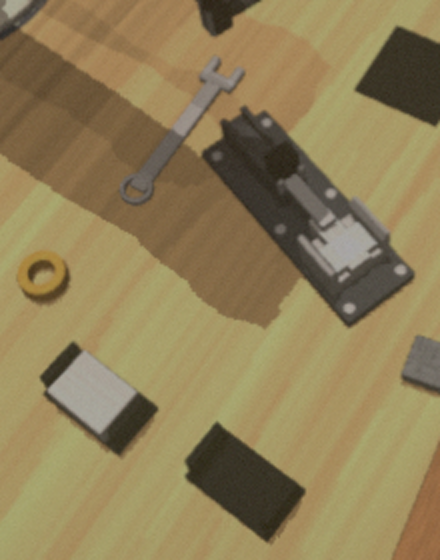

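The scene shows the grip at nest x≈79 (80 when locked) and the bar tip at ≈13 over the long arm. The block is flat, the plain block hasn't moved and the robot is clear, so I'm handing in.

```bash
python3 -c "
from plant import arm; print(arm.job_done())"
```

```text
the job is handed in; nothing more can be done
None
```

The cross block is flat in the nest pocket with its long arm to the lock slide, the lock is pushed to its end stop with the bar over the arm, and the plain block is undisturbed; I handed the job in at about 21 s, and no verdict came back.

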